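# Take the reference reading on the colour reader

### The arm

A 6-joint arm with a two-finger parallel gripper is mounted at the origin on the work surface. World frame = base frame: x ahead of the robot, y to its left, z up, the work surface at z = 0. Lengths are in m, angles in rad, forces in N, time in s.
With the tool pointing down it reaches from about 0.325 to 0.9 m from the base axis. Payload 3.5 kg.
Tool frame: the origin (TCP) lies midway between the tips of the shut fingers; the grasp point (between the pads) lies bot.hold_point_z behind it (bot.hold_point_z is the distance from the TCP to the grasp point, in m); z points along the fingers, y is the line along which they close (so a half turn about z gives the same grasp; the last joint's range is limited). The gripper opens to 85 mm and grips with 20 to 120 N. Pads are 22 mm wide; open, the fingers measure 114 mm over their backs; the gripper's body (76 mm by 85 mm) begins 54 mm behind the grasp point. The pads swing forward as they close: fully open they stand 13 mm farther back than shut.
Start: joints at [1.207, 0.276, -0.026, 1.268, 0, 1.467], TCP at [0.161, 0.604, 0.21] pointing down, gripper open.
Joint ranges: [-3.12, 3.12], [-0.85, 1.88], [-1.08, 1.24], [-1.95, 2.15], [-1.57, 1.53], [-3.14, 3.14]. Speed limits (rad/s): [2.57, 2.57, 3.14, 3.14, 3.14, 3.14].

### API

Orientations are given as a unit quaternion [x, y, z, w].
In Python, from cell import bot, camera gives the robot as it stands.
- The arm moves only by the shell command python3 -m jog 'ROWS' [OPENING] [FORCE]. ROWS is JSON, a list of rows, each an object of numbers: "x", "y", "z": the shift along the tool's x, y, z in mm; "ax", "ay", "az": the turn, a rotation vector about the tool's x, y, z in rad. A call has exactly 10 rows; each row shifts and turns the commanded pose from where the row before left it, along the tool's axes as they then stand; what a row does not reach is not made up. A row lasts 1/8 s, in which the tool goes at most 62.5 mm and 10.7 degrees, less where a joint would pass 70% of its speed; a pose out of reach is approached as far as the arm can. A call with a gripper value outside its range is refused whole. OPENING is the closure, from -1 (fully open) to 1 (shut), set as the call begins (- or left out, the last holds). The fingers move at their own pace and stop on an object; FORCE is the grip in N (left out, the last holds). Time passes only in rows, so rows that do not move let the fingers close, or fill a call up. It gives the time, the measured TCP pose, the force, the opening and the grip force at its end, in the units of the state.
- bot.get_state(): the state, without advancing time (a new reading comes with each control period).
- camera(name): name is "side" or "top"; returns a dict with "frame" (420x560x3 uint8, red, green, blue), "depth" (420x560 float32, m along the optical axis (not along the pixel's ray), 0 where there is no reading), "camera_matrix" (3x3 intrinsics, pixels), "k1" (the pictures are not rectified: a ray, as slopes to the right and down, at radius r is drawn at 1 + k1 r^2 times it, then the intrinsics apply), "rvec" (rotation vector, rad) and "tvec" (3), from world to camera coordinates, as OpenCV has them. Camera axes: x right, y down, z forward; pixel columns grow to the right and rows downward; lengths in m; the calibration is good to about 2 mm. A picture is of the moment at which its call begins.
- bot.hand_in(): hands the job in; it is judged then, once.
The state is a dict: "time_s": time; "joints": joint angles; "dq": joint speeds; "effort": joint torques, N m; "ee_pos": TCP position; "eef_rot": TCP orientation; "contact_force": force on the tool from outside, world axes, zero at the start; "torque": the same for the moment, N m; "width": finger opening in m; "grip_force": force on a finger pad.
Only numpy, scipy, OpenCV 4.12 (cv2) and the standard library are available. Lean on these libraries where they do the work, as an engineer would, in place of code of your own. Each camera call takes 0.05 s, during which the arm holds its last target. There are 200 camera calls.

### The job

Get the colour reader ready for its reference reading: first turn the filter sleeve to stop 4 (yellow field, four dots) so that it clicks in, then lift the mirror flap by its orange tab to its balance point, straight upright, without letting it go over the back. Finish while still gripping the tab between the fingers so that the flap stays upright and falls neither way; disturb nothing else on the bench.

Things in the scene. Friction and masses are not known exactly. Their poses are not given: they have to be found in the camera images.
- reader: Colour reader, fixed to the bench: white housing 140 (x) x 270 (y) mm, top 56 mm above the bench. Origin: centre of its underside; x points away from its front display, y to the flap side, z up. Filter sleeve on its right half (-y), mirror flap on its left half. Place and yaw differ each time.
- sleeve_grip (a point): On the vertical axis of the filter sleeve, 86 mm above the bench, mid-grip; at reader x 0, y -65 mm. The sleeve is a black knurled cylinder 45 mm across, from 64 to 104 mm above the bench, on a grey skirt 60 mm across that turns with it (skirt top 64 mm). A white line on its top and skirt is the pointer.
- filter_sleeve (a joint): Sleeve angle, rad, grows anticlockwise from above. Click stops: 1 at 0 (grey field, one dot), 2 at 0.45 (blue, two), 3 at 0.90 (green, three), 4 at 1.35 (yellow, four), 5 at 1.80 (red, five). Let go, it snaps to the nearest; 0.08 N m carries it over a click. At stop 3 the pointer heads along reader -x. Ends just outside 0 and 1.80. Starts at stop 1, 2 or 3.
- flap_angle (a joint): Flap angle, rad: 0 shut and level, pi/2 = 1.571 upright, its balance point (centre of mass right above the hinge), 2.5 fallen open over the back. The hinge is nearly free (friction 0.002 N m; flap 0.13 to 0.27 kg): let go, it falls shut below the balance point and open beyond it. Starts shut.
- mirror_flap: The flap; origin: middle of the flap's hinge, 70 mm above the bench, at reader x +20, y +65 mm; the hinge axis runs along reader y. The flap is an aluminium plate 6 mm thick, 76 mm wide, reaching 90 mm from the hinge towards reader -x when shut, blue on top, mirror below.
- tab (a point): Orange tab on the flap's free edge: a disc 20 mm in diameter, 14 mm thick along reader y (pinch it across that). Origin: the disc's centre, 112 mm from the hinge axis, 22 mm past the flap's edge. Shut: 70 mm above the bench, overhanging the housing's front at reader x -92, y +65 mm, nothing beneath; upright: 182 mm up, over the hinge. It may pivot between the pads of a downward gripper.
- tube_rack: Bystander, leave alone: white rack 70 x 220 mm holding five glass tubes, 122 mm tall (tubes are part of it); origin at the centre of its underside.
- tape_roll: Bystander, leave alone: roll of tape lying flat, 86 mm across, 45 mm tall; origin at the centre of its underside.
- notebook: Bystander, leave alone: closed notebook 150 x 210 x 14 mm; origin at the centre of its underside.
- beaker: Bystander, leave alone: glass beaker 68 mm across, 85 mm tall; origin at the centre of its underside.
- marker: Bystander, leave alone: green marker pen 135 mm long, 13 mm thick, lying; origin at the centre of its underside.
- petri_dish: Bystander, leave alone: flat glass dish 94 mm across, 16 mm tall; origin at the centre of its underside.

How it is judged:
By the outcome, as a careful person would: the job done as asked, in the order asked, and still so for the second after the job is handed in, while the arm keeps its last pose, push and grip.
It also fails if it takes over 56 s, if anything falls off the work surface, if the arm or the gripper's body presses on something with over 40 N, if the wrist force passes 120 N, or if a joint passes its speed limit or range.

## Working session

There is one attempt and no reset: what is moved stays moved. The work goes in short steps, Python scripts to look and compute and a shell command to move; the robot and the scene stay as the last step left them, time stands still between calls to the robot, and variables do not carry over. Pictures are saved under pics/ and viewed, at most 10 in all, crops included, and the job is handed in when it is done.

```bash
ls; mkdir -p pics
cat > h.py <<'E'
import numpy as np, cv2
from cell import bot, camera
def snap(n):
    c=camera(n); c['R']=cv2.Rodrigues(np.array(c['rvec'],float))[0]; c['t']=np.array(c['tvec'],float).ravel(); return c
def ray(c,u,v):
    K=np.array(c['camera_matrix']); 
    d=cv2.undistortPoints(np.array([[[u,v]]],float),K,np.array([c['k1'],0,0,0],float))[0,0]
    return -c['R'].T@c['t'], c['R'].T@np.array([d[0],d[1],1.])
def onz(c,u,v,z):
    o,d=ray(c,u,v); return o+d*(z-o[2])/d[2]
def dep(c,u,v):
    o,d=ray(c,u,v); return o+d*float(c['depth'][int(round(v)),int(round(u))])
def proj(c,p):
    K=np.array(c['camera_matrix']);return cv2.projectPoints(np.array([p],float),np.array(c['rvec'],float),c['t'],K,np.array([c['k1'],0,0,0],float))[0].ravel()
def save(c,n): cv2.imwrite('pics/'+n+'.png',c['frame'][:,:,::-1])
E
python3 - <<'E'
from h import *
for n in ('top','side'):
    c=snap(n); save(c,n+'0'); print(n,-c['R'].T@c['t'],c['R'][2],c['k1'])
print(bot.get_state(),bot.hold_point_z)
E
```

```text
pics
top [ 0.18181083 -0.04749472  1.67973161] [ 0.18618069  0.00298564 -0.98251099] -0.2106417590973341
side [ 0.15093233 -1.05791666  1.16185489] [ 0.22885821  0.66120409 -0.71444599] -0.060561177829170865
{'time_s': 0.1, 'joints': array([ 1.20662181e+00,  2.77050811e-01, -2.77349481e-02,  1.26801396e+00,
        1.82888763e-05,  1.46737221e+00]), 'dq': array([-0.00104622, -0.00042815,  0.00339169, -0.0006554 , -0.00155753,
        0.00059467]), 'effort': array([ 9.93483764e-05, -4.46707678e+01,  2.96128124e+01,  8.46160372e-03,
       -4.70303280e-05,  1.15818203e-06]), 'ee_pos': array([0.16087948, 0.60316575, 0.20897951]), 'eef_rot': array([ 1.30006110e-01,  9.91512687e-01, -9.72325631e-04, -2.40963965e-04]), 'contact_force': array([ 0.04362198, -0.44635506, -0.64989656]), 'torque': array([ 0.00767913, -0.00049905,  0.00335234]), 'grip_force': 0.0, 'width': 0.08532461023434619} 0.0187
```

View pics/top0.png

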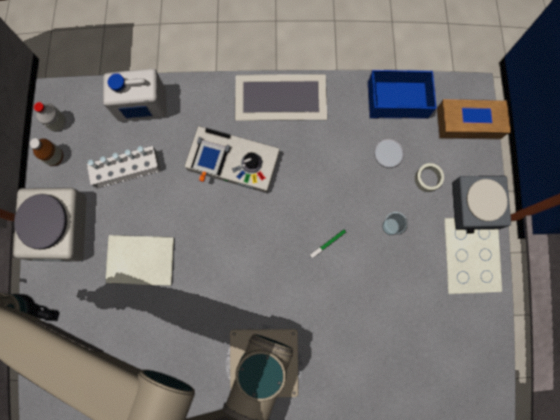

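View pics/side0.png

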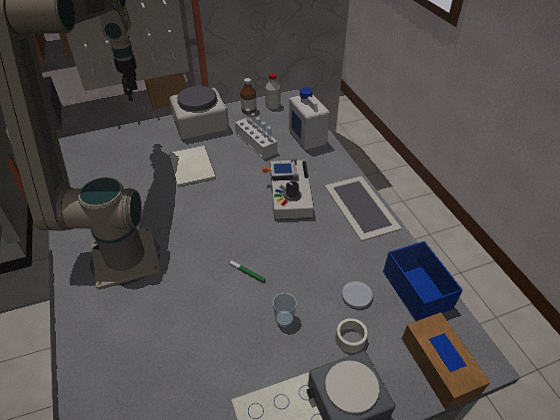

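The top view (up = +x, left = +y) shows the reader at about (233,159), its orange tab at (203,177) and its sleeve at (252,161). The tube rack is to the left at (123,165).

Run:
```python
from h import *
c=snap('top'); f=c['frame']; cv2.imwrite('pics/crop1.png',cv2.resize(f[118:202,178:290,::-1],None,fx=7,fy=7,interpolation=cv2.INTER_CUBIC))
h=cv2.cvtColor(f,cv2.COLOR_RGB2HSV)
roi=np.zeros(f.shape[:2],bool); roi[118:202,178:290]=1
def cen(m,name,z):
    n,l,s,ce=cv2.connectedComponentsWithStats((m&roi).astype(np.uint8)); i=1+np.argmax(s[1:,4]); print(name,s[i],ce[i],onz(c,*ce[i],z)); return l==i
H,S,V=h[...,0].astype(int),h[...,1].astype(int),h[...,2].astype(int)
cen((H>5)&(H<16)&(S>150)&(V>110),'tab',.074)
b=cen((H>100)&(H<125)&(S>110),'blue',.073)
# whole body: white+inside
w=((S<60)&(V>140))
m=cen(w,'white',.056)
cn=max(cv2.findContours(m.astype(np.uint8),0,2)[0],key=cv2.contourArea)
pts=np.array([onz(c,*p[0],.056)[:2] for p in cn],np.float32)
r=cv2.minAreaRect(pts); print('rect',r, cv2.boxPoints(r))
cb=max(cv2.findContours(b.astype(np.uint8),0,2)[0],key=cv2.contourArea)
print('flap',cv2.minAreaRect(np.array([onz(c,*p[0],.073)[:2] for p in cb],np.float32)))
```

```text
tab [200 172   6   9  38] [202.31578947 176.23684211] [0.56419829 0.18431354 0.074     ]
blue [199 147  20  22 306] [208.52287582 157.41830065] [0.62382196 0.16635325 0.073     ]
white [ 184  126   95   64 2290] [233.5768559  155.82139738] [0.63252964 0.09030822 0.056     ]
rect ((0.6292973160743713, 0.0977470725774765), (0.2687620520591736, 0.13979700207710266), 73.25853729248047) [[ 0.52365255 -0.01080361]
 [ 0.6575242  -0.05107263]
 [ 0.7349421   0.20629776]
 [ 0.6010704   0.24656677]]
flap ((0.624074399471283, 0.1662927120923996), (0.04982287809252739, 0.06027733162045479), 73.03776550292969)
```

View pics/crop1.png

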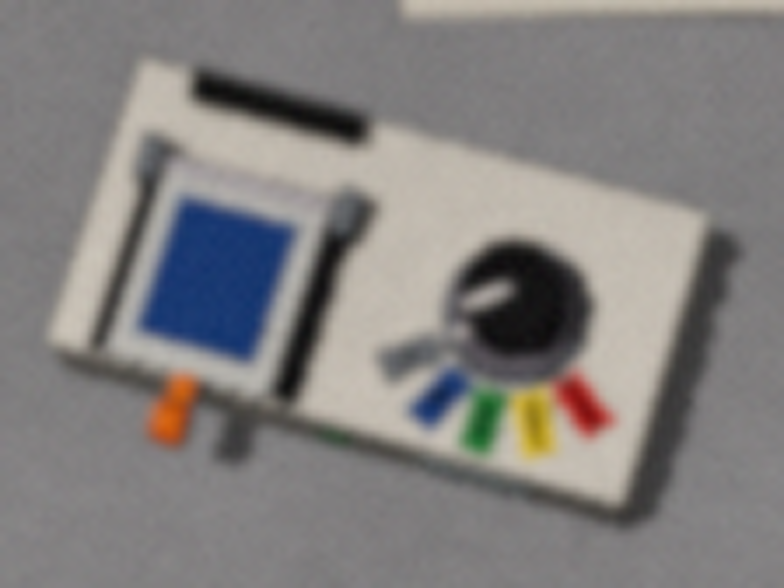

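The crop shows a white pointer aimed at the grey one-dot field, so the sleeve starts at stop 1 and needs +1.35 rad. The reader rectangle measures 269 x 140 mm, which agrees with the given size. Next I'll refine it with both views and depth.

```bash
cat >> h.py <<'E'
C0=np.array([.6293,.0977]); YAW=np.radians(73.26-90)
def rd(x,y,C=None,yaw=None):
    C=C0 if C is None else C; yaw=YAW if yaw is None else yaw
    c,s=np.cos(yaw),np.sin(yaw); return C+np.array([c*x-s*y,s*x+c*y])
def inv(p): c,s=np.cos(YAW),np.sin(YAW); d=np.array(p)[:2]-C0; return np.array([c*d[0]+s*d[1],-s*d[0]+c*d[1]])*1000
def cloud(c,u0,u1,v0,v1):
    v,u=np.mgrid[v0:v1,u0:u1]; K=np.array(c['camera_matrix'])
    uv=np.stack([u.ravel(),v.ravel()],1).astype(float)
    d=cv2.undistortPoints(uv[:,None],K,np.array([c['k1'],0,0,0],float))[:,0]
    P=np.c_[d,np.ones(len(d))]*c['depth'][v0:v1,u0:u1].reshape(-1,1)
    return (P-c['t'])@c['R'], c['frame'][v0:v1,u0:u1].reshape(-1,3)
def go(p,yaw=None,z=True):
    "print tool-axis shift (mm) and turn to get TCP to world p (3) with tool-y at world angle yaw"
    from scipy.spatial.transform import Rotation as Ro
    s=bot.get_state(); R=Ro.from_quat(s['eef_rot']).as_matrix()
    cy=np.arctan2(R[1,1],R[0,1]); dy=0 if yaw is None else (yaw-cy+np.pi/2)%np.pi-np.pi/2
    print('shift',np.round(R.T@(np.array(p)-s['ee_pos'])*1000,1),'az',round(-dy,3),'tooly',round(cy,3),'ztilt',np.round(R[:,2],3))
E
python3 - <<'E'
from h import *
for n in ('top','side'):
    c=snap(n)
    u,v=[int(i) for i in proj(c,[*C0,.06])]
    P,f=cloud(c,max(u-70,0),u+70,max(v-60,0),v+60); f=f.astype(int)
    q=np.array([inv(p) for p in P]); z=P[:,2]*1000
    s=(abs(q[:,0])<40)&(abs(q[:,1]+65)<45)&(z>95)&(z<115); 
    print(n,'sleeve top',s.sum(),np.median(z[s]),q[s].min(0),q[s].max(0),q[s].mean(0))
    t=(f[:,0]>130)&(f[:,2]<70)&(f[:,1]<.7*f[:,0])&(q[:,1]>30)&(q[:,0]<-60); print('tab',t.sum(),q[t].mean(0),q[t].min(0),q[t].max(0),z[t].mean())
    fl=(f[:,2]>f[:,0]*1.8)&(z>65)&(abs(q[:,1]-65)<40); print('blue',q[fl].mean(0),z[fl].mean())
    b=(z>45)&(z<62)&(abs(q[:,0])<90)&(abs(q[:,1])<160); print('body',np.percentile(q[b],[1,99],axis=0).round(1))
    # rack
    r=(z>30)&(z<140)&(q[:,1]>150)&(q[:,1]<400)&(q[:,0]>-200)
    if n=='side': print('rack-ish min reader y',q[r].min(0) if r.any() else None)
c=snap('top')
for u,v in((87,165),(92,185),(158,170),(154,147)): print('rack',onz(c,u,v,.1).round(3))
print('sleeve',rd(0,-.065),'tab',rd(-.092,.065),'up',rd(.02,.065),YAW)
go([*rd(0,-.065),.2])
E
```

```text
top sleeve top 174 104.51091826799936 [-23.13728851 -86.64811842] [ 20.15662802 -43.37594464] [ -1.34197372 -65.17273018]
tab 38 [-87.47513532  63.97436392] [-100.50884874   56.29984818] [-67.31121117  86.21848083] 75.12740008535006
blue [-25.3632091   63.74893434] 74.67425391257001
body [[ -70.7 -133.9]
 [  67.9  131.9]]
side sleeve top 109 103.99377903137662 [-20.18409289 -93.80542258] [ 23.05244232 -47.45158152] [  1.90401004 -72.13662202]
tab 14 [-84.91382302  68.79529398] [-96.36084147  53.97526925] [-70.07862975 165.70508975] 69.40135806467889
blue [-23.84780927  60.78771693] 72.68523992527636
body [[ -67.1 -140. ]
 [  70.5  125.9]]
rack-ish min reader y [-199.96777895  203.42746953]
rack [0.599 0.544 0.1  ]
rack [0.536 0.524 0.1  ]
rack [0.579 0.317 0.1  ]
rack [0.652 0.333 0.1  ]
sleeve [0.61057811 0.03545459] tab [0.5599207  0.18644409] up [0.66717433 0.15418482] -0.2921681167838507
shift [-580.8 -433.     9.9] az 0 tooly 1.31 ztilt [-0.    -0.001 -1.   ]
```

```bash
python3 -m jog '[{"x":-30,"y":-22},{"x":-30,"y":-22},{"x":-30,"y":-22},{"x":-30,"y":-22},{"x":-30,"y":-22},{"x":-30,"y":-22},{"x":-30,"y":-22},{"x":-30,"y":-22},{"x":-30,"y":-22},{"x":-30,"y":-22}]' -1 25
python3 -m jog '[{"x":-30,"y":-22},{"x":-30,"y":-22},{"x":-30,"y":-22},{"x":-30,"y":-22},{"x":-30,"y":-22},{"x":-30,"y":-22},{"x":-30,"y":-22},{"x":-30,"y":-22},{"x":-30,"y":-22},{"x":-10,"y":-10,"z":10,"az":0.032}]'
python3 - <<'E'
from h import *
go([*rd(0,-.067),.068],1.278); print(bot.get_state()['contact_force'])
c=snap('side'); cv2.imwrite('pics/s1.png',cv2.resize(c['frame'][100:240,220:360,::-1],None,fx=4,fy=4));
E
```

```text
shift [-580.7 -434.9  141.9] az 0.032 tooly 1.31 ztilt [-0.    -0.001 -1.   ]
[-0.086345   -0.14840244 -0.23395028]$[0]: bad value
$[0]: bad value
```

View pics/s1.png

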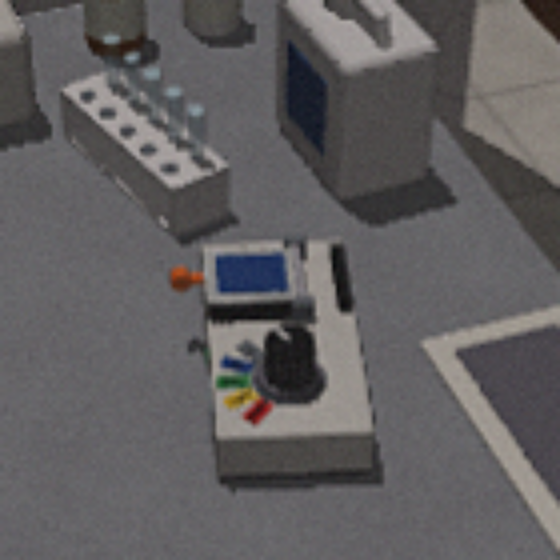

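The picture shows the reader alone because both moves were refused. The rows probably need all six keys.

```bash
python3 -m jog '[{"x":-30,"y":-22,"z":0,"ax":0,"ay":0,"az":0},{"x":-30,"y":-22,"z":0,"ax":0,"ay":0,"az":0},{"x":-30,"y":-22,"z":0,"ax":0,"ay":0,"az":0},{"x":-30,"y":-22,"z":0,"ax":0,"ay":0,"az":0},{"x":-30,"y":-22,"z":0,"ax":0,"ay":0,"az":0},{"x":-30,"y":-22,"z":0,"ax":0,"ay":0,"az":0},{"x":-30,"y":-22,"z":0,"ax":0,"ay":0,"az":0},{"x":-30,"y":-22,"z":0,"ax":0,"ay":0,"az":0},{"x":-30,"y":-22,"z":0,"ax":0,"ay":0,"az":0},{"x":-30,"y":-22,"z":0,"ax":0,"ay":0,"az":0}]' -1 25
```

```text
time_s: 1.6
ee_pos: [0.395, 0.313, 0.2102]
eef_rot: [0.13, 0.992, 0.0, 0.0]
contact_force: [0.4, 0.5, 0.4]
width: 0.0854
grip_force: 0.0
```

```bash
python3 -m jog '[{"x":-31,"y":-24,"z":0,"ax":0,"ay":0,"az":0},{"x":-31,"y":-24,"z":0,"ax":0,"ay":0,"az":0},{"x":-31,"y":-24,"z":0,"ax":0,"ay":0,"az":0},{"x":-31,"y":-24,"z":0,"ax":0,"ay":0,"az":0},{"x":-31,"y":-24,"z":0,"ax":0,"ay":0,"az":0},{"x":-31,"y":-24,"z":0,"ax":0,"ay":0,"az":0},{"x":-31,"y":-24,"z":0,"ax":0,"ay":0,"az":0},{"x":-31,"y":-24,"z":0,"ax":0,"ay":0,"az":0},{"x":-31,"y":-22,"z":10,"ax":0,"ay":0,"az":0},{"x":0,"y":0,"z":10,"ax":0,"ay":0,"az":0.032}]' -1 25
python3 - <<'E'
from h import *
go([*rd(0,-.067),.068],1.278); print(bot.get_state()['ee_pos'])
c=snap('side'); cv2.imwrite('pics/s2.png',cv2.resize(c['frame'][80:240,200:360,::-1],None,fx=3.7,fy=3.7)); 
print(proj(c,bot.get_state()['ee_pos']))
E
```

```text
time_s: 2.85
ee_pos: [0.6105, 0.0332, 0.1897]
eef_rot: [0.148, 0.989, -0.0, 0.001]
contact_force: [-0.9, 0.6, 1.6]
width: 0.0856
grip_force: 0.0
shift [  0.7   0.2 121.7] az -0.004 tooly 1.274 ztilt [ 0.001 -0.    -1.   ]
[0.61047259 0.03315929 0.18971611]
[291.51570773 165.58869278]
```

View pics/s2.png

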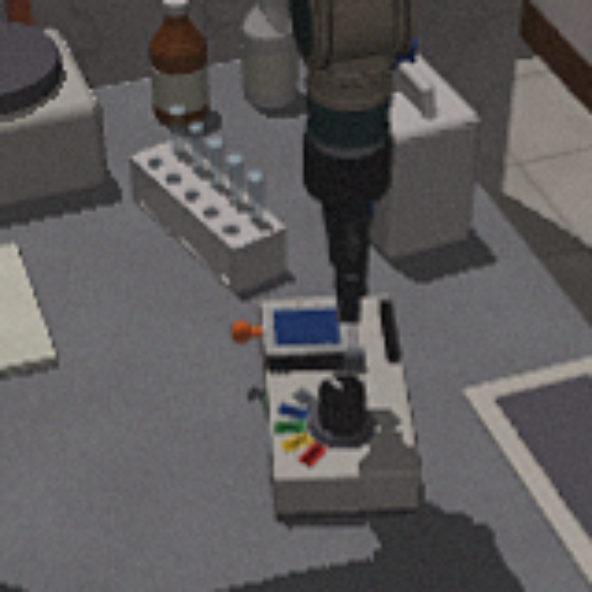

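The open fingers stand above the sleeve (crop 350,316 above 345,395). Descending.

```bash
python3 -m jog '[{"x":0,"y":0,"z":16,"ax":0,"ay":0,"az":0},{"x":0,"y":0,"z":16,"ax":0,"ay":0,"az":0},{"x":0,"y":0,"z":16,"ax":0,"ay":0,"az":0},{"x":0,"y":0,"z":16,"ax":0,"ay":0,"az":0},{"x":0,"y":0,"z":16,"ax":0,"ay":0,"az":0},{"x":0,"y":0,"z":14,"ax":0,"ay":0,"az":0},{"x":0,"y":0,"z":12,"ax":0,"ay":0,"az":0},{"x":0,"y":0,"z":10,"ax":0,"ay":0,"az":0},{"x":0,"y":0,"z":6,"ax":0,"ay":0,"az":0},{"x":0,"y":0,"z":0,"ax":0,"ay":0,"az":0}]' -1 25
python3 -m jog '[{"x":0,"y":0,"z":0,"ax":0,"ay":0,"az":0},{"x":0,"y":0,"z":0,"ax":0,"ay":0,"az":0},{"x":0,"y":0,"z":0,"ax":0,"ay":0,"az":0},{"x":0,"y":0,"z":0,"ax":0,"ay":0,"az":0},{"x":0,"y":0,"z":0,"ax":0,"ay":0,"az":0},{"x":0,"y":0,"z":0,"ax":0,"ay":0,"az":0},{"x":0,"y":0,"z":0,"ax":0,"ay":0,"az":0},{"x":0,"y":0,"z":0,"ax":0,"ay":0,"az":0},{"x":0,"y":0,"z":0,"ax":0,"ay":0,"az":0},{"x":0,"y":0,"z":0,"ax":0,"ay":0,"az":0}]' 1 25
```

```text
time_s: 4.15
ee_pos: [0.6084, 0.0353, 0.0676]
eef_rot: [0.146, 0.989, -0.0, -0.0]
contact_force: [0.1, 0.8, 0.1]
width: 0.0854
grip_force: 0.0
time_s: 5.4
ee_pos: [0.6087, 0.0337, 0.0689]
eef_rot: [0.146, 0.989, -0.002, 0.0]
contact_force: [-1.5, -4.7, 4.4]
width: 0.0437
grip_force: 25.5
```

```bash
python3 -m jog '[{"x":0,"y":-1.5,"z":0,"ax":0,"ay":0,"az":0},{"x":0,"y":0,"z":0,"ax":0,"ay":0,"az":-0.17},{"x":0,"y":0,"z":0,"ax":0,"ay":0,"az":-0.17},{"x":0,"y":0,"z":0,"ax":0,"ay":0,"az":-0.17},{"x":0,"y":0,"z":0,"ax":0,"ay":0,"az":-0.17},{"x":0,"y":0,"z":0,"ax":0,"ay":0,"az":-0.17},{"x":0,"y":0,"z":0,"ax":0,"ay":0,"az":-0.17},{"x":0,"y":0,"z":0,"ax":0,"ay":0,"az":-0.17},{"x":0,"y":0,"z":0,"ax":0,"ay":0,"az":-0.17},{"x":0,"y":0,"z":0,"ax":0,"ay":0,"az":0}]' 1 30
python3 - <<'E'
from h import *
s=bot.get_state(); print(s['torque'],s['joints'],inv(s['ee_pos'])); go([0,0,0],1.278)
E
```

```text
time_s: 6.65
ee_pos: [0.6103, 0.0299, 0.0691]
eef_rot: [-0.508, 0.861, -0.004, -0.0]
contact_force: [1.4, -10.7, 3.7]
width: 0.0434
grip_force: 30.2
[-2.11545065 -0.14669067 -0.04794332] [-0.05280273  0.35474859 -0.23362396  0.97818957 -0.00772756 -1.11871217] [  1.3408995  -70.38073567]
shift [321.1 520.2  67. ] az 1.359 tooly 2.637 ztilt [ 0.004 -0.008 -1.   ]
```

```bash
python3 -m jog '[{"x":0,"y":0,"z":0,"ax":0,"ay":0,"az":0},{"x":0,"y":0,"z":0,"ax":0,"ay":0,"az":0},{"x":0,"y":0,"z":0,"ax":0,"ay":0,"az":0},{"x":0,"y":0,"z":0,"ax":0,"ay":0,"az":0},{"x":0,"y":0,"z":0,"ax":0,"ay":0,"az":0},{"x":0,"y":0,"z":0,"ax":0,"ay":0,"az":0},{"x":0,"y":0,"z":-20,"ax":0,"ay":0,"az":0},{"x":0,"y":0,"z":-40,"ax":0,"ay":0,"az":0},{"x":0,"y":0,"z":-50,"ax":0,"ay":0,"az":0},{"x":0,"y":0,"z":-30,"ax":0,"ay":0,"az":0}]' -1 30
python3 - <<'E'
from h import *
c=snap('side'); a=cv2.resize(c['frame'][150:225,255:330,::-1],None,fx=5.3,fy=5.3,interpolation=cv2.INTER_CUBIC)
t=snap('top'); b=cv2.resize(t['frame'][120:195,200:275,::-1],None,fx=5.3,fy=5.3,interpolation=cv2.INTER_CUBIC); cv2.imwrite('pics/p3.png',np.hstack([a,b]))
for k in range(1,6):
    th=np.pi+(k-3)*.45
    for C in (rd(0,-.065),rd(0,-.07)):
        p=C+.02*np.array([np.cos(YAW+th),np.sin(YAW+th)]); print(k,(proj(c,[*p,.104])-[255,150])*5.3)
s=bot.get_state();print(s['ee_pos'],s['contact_force'])
E
```

```text
time_s: 7.9
ee_pos: [0.6095, 0.0338, 0.2111]
eef_rot: [-0.509, 0.861, -0.001, 0.002]
contact_force: [-0.2, -0.8, -0.5]
width: 0.0855
grip_force: 0.0
1 [173.15783276 163.84141114]
1 [173.76010477 168.7892318 ]
2 [165.6666799  171.10971057]
2 [166.25418917 176.08968563]
3 [163.70410169 179.92073726]
3 [164.28946214 184.94002018]
4 [167.72216572 188.53495399]
4 [168.31868172 193.5929708 ]
5 [176.97570649 195.21462614]
5 [177.5946859  200.30294104]
[0.61143924 0.03370703 0.21299834] [ 0.95637111  0.45655575 -0.29915792]
```

View pics/p3.png

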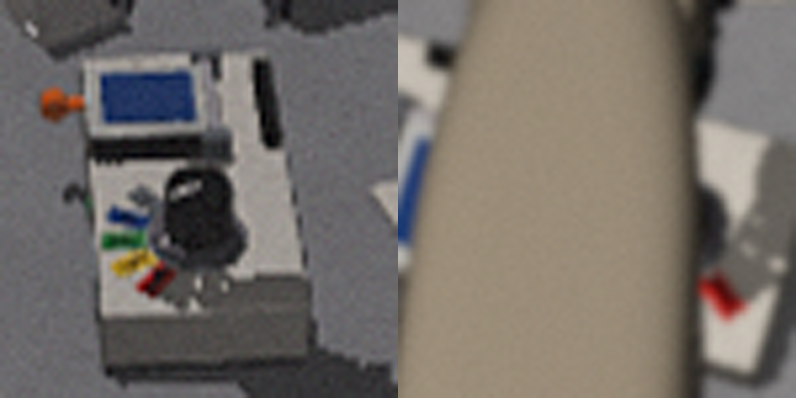

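The pointer line at crop (172,192) to (200,183) now looks to be at about stop 4. I'll turn the tool back, move towards the tab, and check from the top once it's clear.

```bash
python3 -m jog '[{"x":0,"y":0,"z":0,"ax":0,"ay":0,"az":0.17},{"x":0,"y":0,"z":0,"ax":0,"ay":0,"az":0.17},{"x":0,"y":0,"z":0,"ax":0,"ay":0,"az":0.17},{"x":0,"y":0,"z":0,"ax":0,"ay":0,"az":0.17},{"x":0,"y":0,"z":0,"ax":0,"ay":0,"az":0.17},{"x":0,"y":0,"z":0,"ax":0,"ay":0,"az":0.17},{"x":0,"y":0,"z":0,"ax":0,"ay":0,"az":0.17},{"x":0,"y":0,"z":0,"ax":0,"ay":0,"az":0.17},{"x":0,"y":0,"z":0,"ax":0,"ay":0,"az":0},{"x":0,"y":0,"z":0,"ax":0,"ay":0,"az":0}]' -1 30
python3 - <<'E'
from h import *
go([*rd(-.092,.063),.18],1.278)
E
```

```text
time_s: 9.25
ee_pos: [0.6078, 0.0338, 0.2072]
eef_rot: [0.145, 0.989, -0.0, -0.001]
contact_force: [-0.5, 0.8, -0.1]
width: 0.0857
grip_force: 0.0
shift [ 89.5 130.6  27.2] az 0.002 tooly 1.28 ztilt [-0.001  0.    -1.   ]
```

```bash
python3 -m jog '[{"x":15,"y":22,"z":0,"ax":0,"ay":0,"az":0},{"x":15,"y":22,"z":0,"ax":0,"ay":0,"az":0},{"x":15,"y":22,"z":0,"ax":0,"ay":0,"az":0},{"x":15,"y":22,"z":0,"ax":0,"ay":0,"az":0},{"x":15,"y":22,"z":0,"ax":0,"ay":0,"az":0},{"x":15,"y":20,"z":0,"ax":0,"ay":0,"az":0},{"x":0,"y":0,"z":10,"ax":0,"ay":0,"az":0},{"x":0,"y":0,"z":10,"ax":0,"ay":0,"az":0},{"x":0,"y":0,"z":5,"ax":0,"ay":0,"az":0},{"x":0,"y":0,"z":0,"ax":0,"ay":0,"az":0}]' -1 30
python3 - <<'E'
from h import *
c=snap('side'); a=cv2.resize(c['frame'][115:215,230:330,::-1],None,fx=4,fy=4,interpolation=cv2.INTER_CUBIC)
t=snap('top'); b=cv2.resize(t['frame'][130:180,220:270,::-1],None,fx=8,fy=8,interpolation=cv2.INTER_CUBIC); cv2.imwrite('pics/p4.png',np.hstack([a,b]))
for k in range(1,6):
    th=np.pi+(k-3)*.45; d=np.array([np.cos(YAW+th),np.sin(YAW+th)]);C=rd(0,-.067)
    print(k,(proj(t,[*(C+.02*d),.104])-[220,130])*8,(proj(t,[*(C+.028*d),.064])-[220,130])*8)
s=bot.get_state();print(s['ee_pos'],s['contact_force'])
# tab in side view by colour
f=c['frame'].astype(int); m=(f[...,0]>120)&(f[...,2]<80)&(f[...,1]<.7*f[...,0]); m[:150]=0;m[200:]=0;m[:,:240]=0;m[:,300:]=0
v,u=np.nonzero(m); print('tab px',list(zip(u,v)))
if len(u): print('mean',u.mean(),v.mean(), 'pred',proj(c,[*rd(-.092,.065),.07]),proj(c,[*rd(-.092,.060),.07]))
E
```

```text
time_s: 10.5
ee_pos: [0.5592, 0.1834, 0.182]
eef_rot: [0.146, 0.989, -0.0, -0.001]
contact_force: [-0.2, 0.4, 0.3]
width: 0.0856
grip_force: 0.0
1 [198.70172141 247.96896946] [185.86914223 282.36516744]
2 [212.09412317 266.70798605] [204.17795146 308.05739107]
3 [232.69028825 277.83551674] [232.35869052 323.3279755 ]
4 [256.37504166 279.10572433] [264.77382395 325.08030764]
5 [278.39879326 270.2581749 ] [294.9066976  312.95155436]
[0.55986548 0.18378967 0.1830044 ] [ 0.38984004 -0.58237782  0.13459083]
tab px [(np.int64(263), np.int64(167)), (np.int64(264), np.int64(167)), (np.int64(265), np.int64(167)), (np.int64(266), np.int64(167)), (np.int64(263), np.int64(168)), (np.int64(264), np.int64(168)), (np.int64(265), np.int64(168)), (np.int64(266), np.int64(168)), (np.int64(267), np.int64(168)), (np.int64(268), np.int64(168)), (np.int64(269), np.int64(168)), (np.int64(263), np.int64(169)), (np.int64(267), np.int64(169)), (np.int64(268), np.int64(169)), (np.int64(269), np.int64(169))]
mean 265.8 168.0 pred [264.0840173  168.59628391] [264.14167093 169.4474737 ]
```

View pics/p4.png

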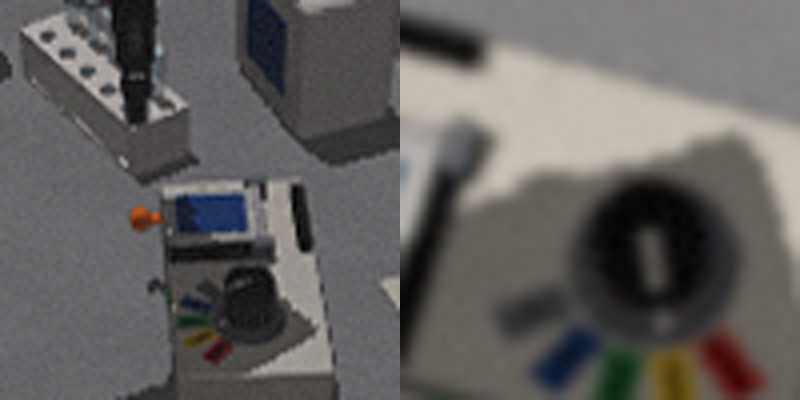

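The top view puts the pointer at (655,290) and the skirt mark at (663,320). That matches the stop 4 prediction, so it has clicked in. Next I'll triangulate the tab disc from both views.

Run:
```python
from h import *
c=snap('side');t=snap('top')
for a,b in (((264.7,169.5),(202.3,178)),((264.7,169),(202.0,177.5))):
    o1,d1=ray(c,*a);o2,d2=ray(t,*b);d1/=np.linalg.norm(d1);d2/=np.linalg.norm(d2)
    x=np.linalg.lstsq(np.stack([d1,-d2],1),o2-o1,rcond=None)[0]; p=o1+d1*x[0];q=o2+d2*x[1]; print(p,q,inv((p+q)/2),np.linalg.norm(p-q))
    print('z=.07',inv(onz(c,*a,.07)),inv(onz(t,*b,.07)))
s=bot.get_state(); print(inv(s['ee_pos'])); go([*rd(-.093,.063),.058],1.278)
```

```text
[0.56189109 0.18528829 0.06588853] [0.56062653 0.18546747 0.06561762] [-90.41149826  64.364391  ] 0.0013056134170999435
z=.07 [-89.91324645  59.55047857] [-91.84552536  63.36613701]
[0.56220904 0.1860878  0.06762516] [0.5617663  0.18615037 0.06752988] [-89.92701579  65.28411423] 0.00045717086276158365
z=.07 [-89.78314851  62.47533103] [-90.60237901  64.73983121]
[-91.19787314  62.71111262]
shift [  1.9   0.2 125.4] az -0.0 tooly 1.278 ztilt [ 0.001  0.    -1.   ]
```

```bash
python3 -m jog '[{"x":1,"y":0,"z":16,"ax":0,"ay":0,"az":0},{"x":0,"y":0,"z":16,"ax":0,"ay":0,"az":0},{"x":0,"y":0,"z":16,"ax":0,"ay":0,"az":0},{"x":0,"y":0,"z":16,"ax":0,"ay":0,"az":0},{"x":0,"y":0,"z":16,"ax":0,"ay":0,"az":0},{"x":0,"y":0,"z":16,"ax":0,"ay":0,"az":0},{"x":0,"y":0,"z":12,"ax":0,"ay":0,"az":0},{"x":0,"y":0,"z":10,"ax":0,"ay":0,"az":0},{"x":0,"y":0,"z":6,"ax":0,"ay":0,"az":0},{"x":0,"y":0,"z":0,"ax":0,"ay":0,"az":0}]' -1 30
python3 -m jog '[{"x":0,"y":0,"z":0,"ax":0,"ay":0,"az":0},{"x":0,"y":0,"z":0,"ax":0,"ay":0,"az":0},{"x":0,"y":0,"z":0,"ax":0,"ay":0,"az":0},{"x":0,"y":0,"z":0,"ax":0,"ay":0,"az":0},{"x":0,"y":0,"z":0,"ax":0,"ay":0,"az":0},{"x":0,"y":0,"z":0,"ax":0,"ay":0,"az":0},{"x":0,"y":0,"z":0,"ax":0,"ay":0,"az":0},{"x":0,"y":0,"z":0,"ax":0,"ay":0,"az":0},{"x":0,"y":0,"z":0,"ax":0,"ay":0,"az":0},{"x":0,"y":0,"z":0,"ax":0,"ay":0,"az":0}]' 1 30
python3 - <<'E'
from h import *
s=bot.get_state(); print(s['time_s'],inv(s['ee_pos']),s['ee_pos'],s['torque'],s['contact_force'])
th=np.linspace(0,np.pi/2,21); x=-112*np.cos(th); z=112*np.sin(th)
print(np.round(np.c_[-np.diff(x),-np.diff(z)],1))
E
```

```text
time_s: 11.95
ee_pos: [0.5584, 0.1845, 0.0587]
eef_rot: [0.146, 0.989, -0.0, -0.0]
contact_force: [-1.1, -0.2, -0.0]
width: 0.0855
grip_force: 0.0
time_s: 13.2
ee_pos: [0.5586, 0.1845, 0.059]
eef_rot: [0.146, 0.989, 0.0, -0.0]
contact_force: [-0.0, -0.5, 0.9]
width: -0.0
grip_force: 0.0
13.2 [-92.66929438  62.80516904] [0.5586476  0.18453505 0.05901738] [ 0.00711741 -0.02824476 -0.03011221] [-0.0338494  -0.52346731  0.8647394 ]
[[-0.3 -8.8]
 [-1.  -8.7]
 [-1.7 -8.6]
 [-2.4 -8.5]
 [-3.  -8.3]
 [-3.7 -8. ]
 [-4.3 -7.7]
 [-4.9 -7.3]
 [-5.4 -6.9]
 [-6.  -6.5]
 [-6.5 -6. ]
 [-6.9 -5.4]
 [-7.3 -4.9]
 [-7.7 -4.3]
 [-8.  -3.7]
 [-8.3 -3. ]
 [-8.5 -2.4]
 [-8.6 -1.7]
 [-8.7 -1. ]
 [-8.8 -0.3]]
```

The width is 0, so the fingers missed the tab. Looking.

Run:
```python
from h import *
c=snap('side'); a=cv2.resize(c['frame'][140:200,240:300,::-1],None,fx=6.6,fy=6.6,interpolation=cv2.INTER_CUBIC)
t=snap('top'); b=cv2.resize(t['frame'][140:200,180:240,::-1],None,fx=6.6,fy=6.6,interpolation=cv2.INTER_CUBIC); cv2.imwrite('pics/p5.png',np.hstack([a,b]))
p=bot.get_state()['ee_pos']
print((proj(c,p)-[240,140])*6.6,(proj(t,p)-[180,140])*6.6+[396,0])
```

```text
[158.38685289 205.97052353] [547.04439466 258.08222542]
```

View pics/p5.png

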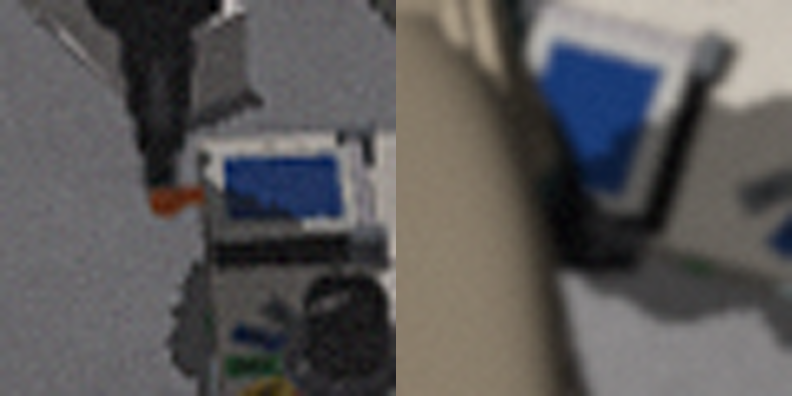

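The side view shows the shut fingertips ending at (160,188), right by the disc at (168,205) and possibly behind it. I'll use depth to tell which.

Run:
```python
from h import *
for n in('side',):
    c=snap(n)
    for v in range(160,176):
        row=[]
        for u in range(260,274):
            p=dep(c,u,v);q=inv(p);f=c['frame'][v,u].astype(int)
            k='O' if f[0]>90 and f[2]<.6*f[0] else ('B' if f.max()<60 else '.')
            row.append(f"{k}{q[0]:.0f},{q[1]:.0f},{p[2]*1000:.0f}")
        print(v,' '.join(row))
```

```text
160 B-104,210,-4 B-104,4,161 B-100,0,164 B-97,-1,164 B-93,1,163 B-90,-2,165 B-86,1,163 B-83,-1,164 .-71,212,-8 .-67,210,-6 .-63,202,0 .-59,206,-3 .-55,208,-5 .-51,200,1
161 .-104,202,-3 B-104,6,155 B-100,9,152 B-96,14,148 B-93,7,153 B-89,13,148 B-86,2,157 B-82,11,149 .-72,198,-1 .-68,192,3 .-63,206,-8 .-60,195,0 .-55,197,-1 .-51,205,-8
162 .-105,190,1 B-104,17,141 B-100,15,143 B-97,11,146 B-93,28,132 B-89,30,130 B-85,28,131 B-82,16,141 .-72,188,1 .-68,190,-0 .-67,126,51 .-63,123,53 .-59,122,54 .-55,125,51
163 .-105,185,1 .-104,27,129 B-99,56,105 B-96,28,127 B-93,30,126 B-89,28,127 B-85,50,109 .-82,27,127 .-72,190,-6 .-68,191,-7 .-67,126,46 .-64,98,69 .-61,90,75 .-57,92,73
164 .-105,183,-3 .-103,61,97 B-100,51,104 B-96,47,107 B-92,50,104 B-89,44,109 B-85,54,101 .-76,186,-7 .-73,180,-3 .-69,179,-2 B-67,111,53 .-65,87,73 .-61,86,73 .-57,87,72
165 .-105,179,-5 .-103,58,94 B-100,55,96 B-96,52,98 B-92,47,102 B-89,51,99 B-85,54,96 .-77,166,4 .-73,173,-2 .-69,176,-5 .-67,115,45 .-65,85,70 .-61,88,67 .-57,84,70
166 .-106,173,-6 .-103,61,87 B-100,50,95 B-96,44,100 B-93,40,103 B-89,49,95 B-85,5
[... 878 characters left out ...]
45,74 .-125,-1244,1162 .-59,48,71
172 .-107,136,-6 .-103,131,-2 .-99,127,1 .-95,123,5 O-91,134,-5 .-87,128,-0 .-83,127,-0 .-79,129,-1 .-75,131,-4 .-71,131,-4 .-67,130,-3 .-67,48,66 .-63,41,72 .-60,42,71
173 .-107,123,-0 .-103,128,-5 .-99,122,1 .-95,127,-4 .-91,121,1 .-87,119,2 .-83,122,-1 .-79,123,-2 .-76,120,1 .-72,121,-1 .-68,118,2 .-67,36,72 .-64,37,70 .-60,32,74
174 .-108,114,2 .-104,114,2 .-100,114,2 .-96,112,4 .-92,107,7 .-88,117,-2 .-84,116,-1 .-80,113,2 .-76,119,-4 .-72,113,1 .-68,114,0 B-67,48,56 .-64,27,74 .-61,25,75
175 .-108,113,-2 .-104,113,-2 .-100,110,0 .-96,112,-2 .-92,110,0 .-88,105,4 .-84,114,-4 .-80,110,-1 .-76,112,-3 .-72,107,1 .-68,109,-1 B-67,51,48 .-64,24,72 .-61,20,75
```

By depth, the shut fingers' outer face (y about 50) is in front of the disc, yet they end at about z 80. So they sit just above the disc, not around it. There's free space below, so I'll open, go 18 mm lower and close again.

```bash
python3 -m jog '[{"x":0,"y":0,"z":0,"ax":0,"ay":0,"az":0},{"x":0,"y":0,"z":0,"ax":0,"ay":0,"az":0},{"x":0,"y":0,"z":0,"ax":0,"ay":0,"az":0},{"x":0,"y":0,"z":0,"ax":0,"ay":0,"az":0},{"x":0,"y":0,"z":0,"ax":0,"ay":0,"az":0},{"x":0,"y":0,"z":0,"ax":0,"ay":0,"az":0},{"x":0,"y":0,"z":6,"ax":0,"ay":0,"az":0},{"x":0,"y":0,"z":6,"ax":0,"ay":0,"az":0},{"x":0,"y":0,"z":6,"ax":0,"ay":0,"az":0},{"x":0,"y":0,"z":0,"ax":0,"ay":0,"az":0}]' -1 30
python3 -m jog '[{"x":0,"y":0,"z":0,"ax":0,"ay":0,"az":0},{"x":0,"y":0,"z":0,"ax":0,"ay":0,"az":0},{"x":0,"y":0,"z":0,"ax":0,"ay":0,"az":0},{"x":0,"y":0,"z":0,"ax":0,"ay":0,"az":0},{"x":0,"y":0,"z":0,"ax":0,"ay":0,"az":0},{"x":0,"y":0,"z":0,"ax":0,"ay":0,"az":0},{"x":0,"y":0,"z":0,"ax":0,"ay":0,"az":0},{"x":0,"y":0,"z":0,"ax":0,"ay":0,"az":0},{"x":0,"y":0,"z":0,"ax":0,"ay":0,"az":0},{"x":0,"y":0,"z":0,"ax":0,"ay":0,"az":0}]' 1 30
python3 - <<'E'
from h import *
s=bot.get_state(); print(s['time_s'],inv(s['ee_pos']),s['ee_pos'],s['torque'],s['contact_force'])
c=snap('side'); a=cv2.resize(c['frame'][140:200,240:300,::-1],None,fx=6.6,fy=6.6,interpolation=cv2.INTER_CUBIC);cv2.imwrite('pics/p6.png',a)
E
```

```text
time_s: 14.6
ee_pos: [0.5578, 0.1843, 0.04]
eef_rot: [0.146, 0.989, -0.0, -0.001]
contact_force: [-0.3, -0.3, -0.8]
width: 0.0854
grip_force: 0.0
time_s: 15.85
ee_pos: [0.5588, 0.1846, 0.0413]
eef_rot: [0.146, 0.989, 0.0, 0.0]
contact_force: [-0.8, 0.6, 3.1]
width: 0.0128
grip_force: 34.8
15.85 [-92.56897296  62.90415774] [0.55877218 0.18460094 0.04126342] [-0.04137875  0.25132263 -0.03426526] [-0.82112885  0.62795503  3.14715417]
```

View pics/p6.png

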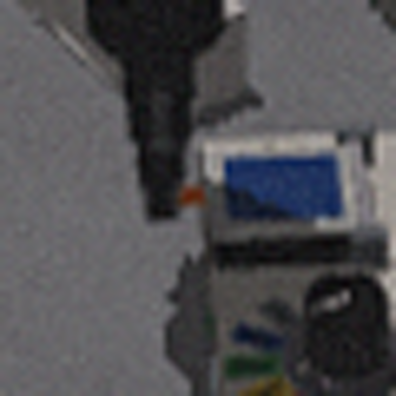

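Gripped: the width is 12.8 mm, and the fingertips at (160,215) stand around the disc with its stalk visible at (190,197). Now lifting along the 112 mm arc.

```bash
python3 -m jog '[{"x":-0.3,"y":0,"z":-8.8,"ax":0,"ay":0,"az":0},{"x":-1,"y":0,"z":-8.7,"ax":0,"ay":0,"az":0},{"x":-1.7,"y":0,"z":-8.6,"ax":0,"ay":0,"az":0},{"x":-2.4,"y":0,"z":-8.5,"ax":0,"ay":0,"az":0},{"x":-3,"y":0,"z":-8.3,"ax":0,"ay":0,"az":0},{"x":-3.7,"y":0,"z":-8,"ax":0,"ay":0,"az":0},{"x":-4.3,"y":0,"z":-7.7,"ax":0,"ay":0,"az":0},{"x":-4.9,"y":0,"z":-7.3,"ax":0,"ay":0,"az":0},{"x":-5.4,"y":0,"z":-6.9,"ax":0,"ay":0,"az":0},{"x":-6,"y":0,"z":-6.5,"ax":0,"ay":0,"az":0}]' 1 35
python3 - <<'E'
from h import *
s=bot.get_state(); print(inv(s['ee_pos']),s['ee_pos'],s['torque'],s['contact_force'])
go([*(rd(.02,.0629)),.1533],1.278)
E
```

```text
time_s: 17.15
ee_pos: [0.5895, 0.1752, 0.1202]
eef_rot: [0.146, 0.989, 0.0, -0.001]
contact_force: [4.3, 1.6, -7.8]
width: 0.0133
grip_force: 34.1
[-60.43815498  62.79425783] [0.58950969 0.17524109 0.12016754] [ 0.40141635 -0.53497656 -0.03746309] [ 4.33180029  1.62052965 -7.84310974]
shift [-80.4   0.1 -33.3] az 0.0 tooly 1.278 ztilt [-0.002  0.001 -1.   ]
```

```bash
python3 -m jog '[{"x":-6.5,"y":0,"z":-6,"ax":0,"ay":0,"az":0},{"x":-6.9,"y":0,"z":-5.4,"ax":0,"ay":0,"az":0},{"x":-7.3,"y":0,"z":-4.9,"ax":0,"ay":0,"az":0},{"x":-7.7,"y":0,"z":-4.3,"ax":0,"ay":0,"az":0},{"x":-8,"y":0,"z":-3.7,"ax":0,"ay":0,"az":0},{"x":-8.3,"y":0,"z":-3,"ax":0,"ay":0,"az":0},{"x":-8.5,"y":0,"z":-2.4,"ax":0,"ay":0,"az":0},{"x":-8.6,"y":0,"z":-1.7,"ax":0,"ay":0,"az":0},{"x":-8.7,"y":0,"z":-1,"ax":0,"ay":0,"az":0},{"x":-8.8,"y":0,"z":-0.3,"ax":0,"ay":0,"az":0}]' 1 35
python3 - <<'E'
from h import *
s=bot.get_state(); print(inv(s['ee_pos']),s['ee_pos'],s['torque'],s['contact_force'])
c=snap('side'); a=cv2.resize(c['frame'][110:200,240:330,::-1],None,fx=6,fy=6,interpolation=cv2.INTER_CUBIC);cv2.imwrite('pics/p7.png',a)
for x in(.01,.02,.03):
    for z in (.07,.16): print(x,z,(proj(c,[*rd(x,.022),z])-[240,110])*6)
E
```

```text
time_s: 18.4
ee_pos: [0.6673, 0.1518, 0.1543]
eef_rot: [0.146, 0.989, -0.0, 0.001]
contact_force: [-2.5, 1.0, 6.3]
width: 0.0129
grip_force: 34.3
[20.84489768 62.72971064] [0.66732951 0.15176739 0.15426162] [ 0.33322175  0.76569113 -0.01919804] [-2.49801906  0.96586945  6.2808213 ]
0.01 0.07 [312.02558493 389.00653585]
0.01 0.16 [315.36087724 274.07351968]
0.02 0.07 [328.11540509 388.30745222]
0.02 0.16 [332.0845148 273.3730359]
0.03 0.07 [344.19770417 387.60968812]
0.03 0.16 [348.7999206  272.67451046]
```

View pics/p7.png

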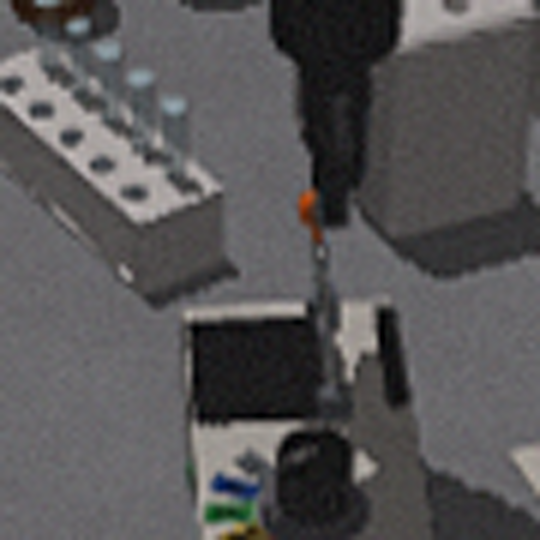

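The flap is almost upright, but the disc at (312,207) sits about 12 mm left of the finger centre at (335,215), and the flap leans about 0.1 rad short. The tab slipped to the pad edge. I've used all 10 picture views, so I'll measure numerically from here.

```bash
cat >> h.py <<'E'
def on_y(c,u,v,y):
    "ray onto the reader plane y=const (m) -> reader x, z in mm"
    o,d=ray(c,u,v); n=np.array([-np.sin(YAW),np.cos(YAW),0]); p0=np.array([*rd(0,y),0]); s=n@(p0-o)/(n@d); p=o+s*d; return np.array([inv(p)[0],p[2]*1000])
def tab(y=.058,sh=True):
    c=snap('side'); f=c['frame'].astype(int)
    m=(f[...,0]>75)&(f[...,2]<.5*f[...,0])&(f[...,1]<.68*f[...,0]); m[:115]=0;m[185:]=0;m[:,:245]=0;m[:,315:]=0
    n,l,st,ce=cv2.connectedComponentsWithStats(m.astype(np.uint8)); i=1+np.argmax(st[1:,4]); v,u=np.nonzero(l==i)
    q=np.array([on_y(c,a,b,y) for a,b in zip(u,v)]); s=bot.get_state()
    print('tab n',len(u),'x',q[:,0].min().round(1),q[:,0].max().round(1),'z',q[:,1].min().round(1),q[:,1].max().round(1),'mean',q.mean(0).round(1))
    for vv in sorted(set(v)): print(vv,u[v==vv].min(),u[v==vv].max(),on_y(c,u[v==vv].min()-.5,vv,y).round(1),on_y(c,u[v==vv].max()+.5,vv,y).round(1))
    print('tcp',inv(s['ee_pos']).round(1),(s['ee_pos'][2]*1000).round(1),'F',s['contact_force'].round(1),'T',s['torque'].round(2),'w',s['width'],'g',s['grip_force'],s['time_s'])
    return c
def plate(c,y=.024):
    "side-view strip of the plate edge: dark/grey run per image row between z 85 and 155"
    for z in (155,145,135,125,115,105,95,85):
        u,v=proj(c,[*rd(.02,y),z/1000]); r=int(round(v)); g=c['frame'][r,int(u)-14:int(u)+10].astype(int).sum(1)//3
        print(z,r,int(u)-14,list(map(int,g)),on_y(c,int(u),r,y).round(1))
E
python3 - <<'E'
from h import *
c=tab(); plate(c)
E
```

```text
tab n 18 x 3.3 14.7 z 162.1 198.1 mean [  8.7 181.1]
141 292 292 [  8.5 198.1] [ 12.1 198. ]
142 291 292 [  5.  193.9] [ 12.2 193.6]
143 290 292 [  1.5 189.7] [ 12.3 189.1]
144 290 292 [  1.6 185.2] [ 12.4 184.7]
145 290 291 [  1.7 180.8] [  8.9 180.4]
146 291 292 [  5.4 176.1] [ 12.6 175.8]
147 291 292 [  5.5 171.6] [ 12.7 171.3]
148 292 293 [  9.2 166.9] [ 16.5 166.6]
149 293 293 [ 12.9 162.2] [ 16.6 162. ]
tcp [21.8 62.7] 154.2 F [-1.5  1.1  6.5] T [ 0.25  0.6  -0.05] w 0.012955192232177132 g 34.29266631603241 18.5
155 156 281 [98, 105, 104, 106, 106, 106, 109, 104, 108, 102, 105, 78, 67, 79, 73, 111, 107, 105, 101, 107, 109, 108, 102, 108] [ 19.  156.5]
145 159 281 [95, 96, 97, 93, 94, 100, 92, 95, 100, 100, 92, 86, 49, 74, 73, 84, 103, 106, 103, 102, 111, 119, 122, 131] [ 19.4 142.8]
135 161 281 [156, 161, 160, 165, 173, 175, 172, 171, 174, 155, 25, 42, 57, 60, 44, 90, 169, 156, 160, 156, 153, 96, 49, 59] [ 19.6 133.6]
125 163 281 [51, 52, 45, 23, 25, 23, 23, 24, 14, 22, 31, 45, 76, 76, 51, 79, 162, 154, 149, 154, 150, 101, 18, 20] [ 19.9 124.3]
115 165 280 [27, 22, 24, 31, 29, 34, 22, 27, 25, 29, 27, 19, 35, 65, 71, 80, 131, 159, 147, 151, 149, 154, 122, 10] [ 16.5 115.1]
105 167 280 [27, 24, 38, 30, 31, 26, 19, 25, 25, 22, 31, 24, 26, 44, 61, 78, 129, 159, 152, 155, 156, 163, 155, 16] [ 16.7 105.6]
95 169 280 [27, 32, 24, 25, 33, 24, 32, 27, 28, 27, 23, 29, 21, 33, 65, 63, 50, 91, 162, 146, 54, 64, 69, 32] [17.  96.1]
85 171 280 [26, 25, 30, 28, 28, 32, 24, 29, 22, 23, 28, 21, 26, 30, 72, 64, 55, 98, 160, 109, 69, 78, 73, 62] [17.2 86.5]
```

```bash
python3 -m jog '[{"x":0,"y":0,"z":0,"ax":0,"ay":0,"az":0},{"x":0,"y":0,"z":0,"ax":0,"ay":0,"az":0},{"x":0,"y":0,"z":0,"ax":0,"ay":0,"az":0},{"x":0,"y":0,"z":0,"ax":0,"ay":0,"az":0},{"x":-1,"y":0,"z":0,"ax":0,"ay":0,"az":0},{"x":-1,"y":0,"z":0,"ax":0,"ay":0,"az":0},{"x":-1,"y":0,"z":0,"ax":0,"ay":0,"az":0},{"x":-1,"y":0,"z":0,"ax":0,"ay":0,"az":0},{"x":0,"y":0,"z":0,"ax":0,"ay":0,"az":0},{"x":0,"y":0,"z":0,"ax":0,"ay":0,"az":0}]' 1 80
python3 - <<'E'
from h import *
c=tab(); plate(c)
E
```

```text
time_s: 19.75
ee_pos: [0.6707, 0.1507, 0.1545]
eef_rot: [0.146, 0.989, -0.0, 0.001]
contact_force: [-2.7, 1.1, 5.4]
width: 0.0113
grip_force: 78.6
tab n 14 x 6.8 14.7 z 162.1 193.8 mean [ 10.2 181.6]
142 291 293 [  5.  193.9] [ 15.8 193.4]
143 291 292 [  5.1 189.5] [ 12.3 189.1]
144 291 292 [  5.2 185.1] [ 12.4 184.7]
145 291 292 [  5.3 180.6] [ 12.5 180.2]
146 291 292 [  5.4 176.1] [ 12.6 175.8]
147 292 292 [  9.1 171.4] [ 12.7 171.3]
148 293 293 [ 12.8 166.8] [ 16.5 166.6]
149 293 293 [ 12.9 162.2] [ 16.6 162. ]
tcp [24.3 62.7] 154.5 F [-2.4  0.9  6.8] T [0.3  0.99 0.01] w 0.011848128225713586 g 78.55584025382996 19.8
155 156 281 [101, 97, 104, 105, 107, 95, 103, 102, 104, 106, 105, 95, 59, 78, 88, 108, 99, 104, 106, 106, 106, 106, 106, 109] [ 19.  156.5]
145 159 281 [92, 98, 95, 96, 95, 94, 94, 98, 97, 99, 87, 86, 58, 58, 56, 85, 109, 104, 104, 101, 108, 119, 125, 119] [ 19.4 142.8]
135 161 281 [162, 158, 161, 161, 178, 171, 174, 176, 174, 153, 23, 44, 63, 71, 76, 86, 164, 157, 157, 157, 149, 99, 50, 54] [ 19.6 133.6]
125 163 281 [54, 56, 54, 20, 22, 22, 23, 22, 14, 10, 36, 42, 79, 64, 59, 77, 163, 155, 156, 152, 146, 100, 12, 24] [ 19.9 124.3]
115 165 280 [29, 25, 26, 30, 27, 22, 22, 25, 28, 23, 25, 17, 42, 74, 62, 68, 106, 163, 150, 150, 148, 153, 123, 7] [ 16.5 115.1]
105 167 280 [24, 22, 31, 27, 31, 28, 30, 29, 26, 26, 25, 28, 26, 51, 58, 59, 81, 166, 151, 153, 157, 165, 147, 14] [ 16.7 105.6]
95 169 280 [29, 25, 25, 27, 31, 26, 29, 25, 31, 28, 24, 31, 22, 31, 64, 67, 53, 76, 133, 164, 142, 58, 68, 29] [17.  96.1]
85 171 280 [24, 22, 22, 27, 23, 30, 23, 24, 30, 26, 25, 26, 18, 38, 72, 63, 56, 71, 95, 155, 58, 72, 73, 66] [17.2 86.5]
```

```bash
cat >> h.py <<'E'
def edge(f,c,rows,u0,u1,y=.058):
    out=[]
    for v in rows:
        s=f[v,u0:u1].astype(float); s=s[:,0]-s[:,2]; s-=np.median(s[:8]); k=s.max()/2; i=np.argmax(s>k); u=u0+i-1+(k-s[i-1])/(s[i]-s[i-1]); out.append([v,round(u,2),*on_y(c,u,v,y).round(1),round(s.max())])
    return out
E
python3 - <<'E'
from h import *
c=snap('side'); f0=cv2.imread('pics/side0.png')[:,:,::-1]
print('shut',*edge(f0,c,range(166,174),245,285),sep='\n'); print('now',*edge(c['frame'],c,range(140,150),275,300),sep='\n')
print(proj(c,[*rd(-.102,.058),.07]),proj(c,[*rd(.01,.058),.182]))
# plate edge: depth-based angle
P,f=cloud(c,270,310,140,178); q=np.array([inv(p) for p in P]); z=P[:,2]*1000
s=(q[:,1]>5)&(q[:,1]<50)&(z>85)&(z<155)&(q[:,0]>-5)&(q[:,0]<40); print(s.sum(),np.polyfit(z[s],q[s,0],1))
for a in range(85,155,10):
    k=s&(z>=a)&(z<a+10); print(a,k.sum(),q[k].mean(0).round(1) if k.any() else '')
E
```

```text
shut
[166, np.float64(263.43), np.float64(-94.4), np.float64(88.5), 55]
[167, np.float64(262.71), np.float64(-97.2), np.float64(83.9), 147]
[168, np.float64(262.36), np.float64(-98.6), np.float64(79.1), 152]
[169, np.float64(262.51), np.float64(-98.1), np.float64(74.2), 148]
[170, np.float64(262.35), np.float64(-98.8), np.float64(69.4), 82]
[171, np.float64(262.38), np.float64(-98.9), np.float64(64.4), 67]
[172, np.float64(263.23), np.float64(-95.8), np.float64(59.3), 51]
[173, np.float64(263.75), np.float64(-93.9), np.float64(54.3), 12]
now
[140, np.float64(274.56), np.float64(-52.1), np.float64(205.6), 7]
[141, np.float64(291.3), np.float64(7.8), np.float64(198.2), 64]
[142, np.float64(290.86), np.float64(6.3), np.float64(193.8), 170]
[143, np.float64(290.41), np.float64(4.8), np.float64(189.5), 148]
[144, np.float64(290.37), np.float64(4.7), np.float64(185.1), 126]
[145, np.float64(290.49), np.float64(5.2), np.float64(180.6), 94]
[146, np.float64(290.5), np.float64(5.4), np.float64(176.1), 63]
[147, np.float64(291.14), np.float64(7.8), np.float64(171.5), 54]
[148, np.float64(292.35), np.float64(12.3), np.float64(166.8), 68]
[149, np.float64(292.5), np.float64(12.9), np.float64(162.2), 76]
[261.51189359 169.905052  ] [291.81483159 144.63150043]
33 [-0.04838466 23.82795321]
85 3 [18.9 29.9]
95 3 [18.9 19.5]
105 5 [18.6 22. ]
115 4 [19. 23.]
125 4 [17.9 23.8]
135 7 [16.  31.2]
145 7 [17.1 28.9]
```

```bash
python3 -m jog '[{"x":-1,"y":0,"z":-0.3,"ax":0,"ay":0,"az":0},{"x":-1,"y":0,"z":0,"ax":0,"ay":0,"az":0},{"x":-1,"y":0,"z":0,"ax":0,"ay":0,"az":0},{"x":-1,"y":0,"z":0,"ax":0,"ay":0,"az":0},{"x":-1,"y":0,"z":0,"ax":0,"ay":0,"az":0},{"x":-1,"y":0,"z":0,"ax":0,"ay":0,"az":0},{"x":0,"y":0,"z":0,"ax":0,"ay":0,"az":0},{"x":0,"y":0,"z":0,"ax":0,"ay":0,"az":0},{"x":0,"y":0,"z":0,"ax":0,"ay":0,"az":0},{"x":0,"y":0,"z":0,"ax":0,"ay":0,"az":0}]' 1 80
cat > m.py <<'E'
from h import *
A=[];Z=[];Q=[]
for i in range(4):
    c=snap('side'); A.append(c['frame'].astype(float)); P,f=cloud(c,270,312,140,178); q=np.array([inv(p) for p in P]); z=P[:,2]*1000
    s=(q[:,1]>5)&(q[:,1]<50)&(z>85)&(z<155)&(q[:,0]>-5)&(q[:,0]<45); Z+=list(z[s]);Q+=list(q[s,0])
f=np.mean(A,0)
print(*edge(f,c,range(142,149),275,302),sep='\n'); print('plate slope',len(Z),np.polyfit(Z,Q,1))
# plate left/right edges, grey run
s=bot.get_state(); print(inv(s['ee_pos']),s['contact_force'],s['torque'],s['width'],s['time_s'])
plate({**c,'frame':f.astype(np.uint8)})
E
python3 m.py
```

```text
time_s: 21.1
ee_pos: [0.6761, 0.149, 0.1543]
eef_rot: [0.147, 0.989, -0.0, 0.001]
contact_force: [-2.9, 1.1, 4.7]
width: 0.0115
grip_force: 78.2
[142, np.float64(292.28), np.float64(11.4), np.float64(193.6), 160]
[143, np.float64(291.66), np.float64(9.3), np.float64(189.3), 149]
[144, np.float64(291.5), np.float64(8.8), np.float64(184.9), 91]
[145, np.float64(291.52), np.float64(9.0), np.float64(180.4), 69]
[146, np.float64(292.22), np.float64(11.6), np.float64(175.8), 74]
[147, np.float64(292.74), np.float64(13.6), np.float64(171.2), 61]
[148, np.float64(293.48), np.float64(16.4), np.float64(166.6), 75]
plate slope 183 [-0.02559007 23.33390636]
[30.05083853 62.67242075] [-2.25360935  1.52160688  5.36011698] [ 0.314591    0.98708131 -0.33780261] 0.011442446002501891 21.3
155 156 281 [101, 102, 101, 104, 104, 103, 103, 101, 103, 104, 107, 100, 66, 70, 80, 88, 105, 103, 104, 106, 106, 105, 107, 106] [ 19.  156.5]
145 159 281 [96, 97, 96, 94, 95, 92, 96, 98, 98, 102, 90, 84, 57, 56, 75, 78, 108, 103, 102, 106, 110, 116, 122, 128] [ 19.4 142.8]
135 161 281 [162, 160, 162, 164, 175, 172, 174, 173, 175, 155, 25, 48, 72, 56, 77, 107, 166, 159, 160, 158, 153, 101, 51, 55] [ 19.6 133.6]
125 163 281 [54, 53, 48, 25, 28, 27, 28, 21, 14, 19, 30, 43, 78, 58, 70, 100, 161, 150, 152, 150, 150, 98, 17, 21] [ 19.9 124.3]
115 165 280 [28, 27, 25, 24, 30, 26, 23, 28, 24, 26, 27, 21, 49, 104, 58, 73, 97, 158, 150, 150, 151, 149, 121, 8] [ 16.5 115.1]
105 167 280 [23, 27, 27, 23, 27, 28, 27, 29, 30, 25, 27, 21, 28, 49, 63, 73, 78, 133, 161, 154, 151, 156, 145, 15] [ 16.7 105.6]
95 169 280 [28, 30, 28, 28, 27, 28, 25, 27, 28, 25, 24, 27, 21, 41, 86, 74, 65, 66, 76, 130, 157, 154, 113, 26] [17.  96.1]
85 171 280 [28, 26, 28, 28, 28, 26, 28, 28, 30, 27, 29, 24, 19, 46, 98, 75, 63, 72, 67, 90, 166, 151, 64, 60] [17.2 86.5]
```

```bash
python3 -m jog '[{"x":-1,"y":0,"z":0,"ax":0,"ay":0,"az":0},{"x":-1,"y":0,"z":0,"ax":0,"ay":0,"az":0},{"x":-1,"y":0,"z":0,"ax":0,"ay":0,"az":0},{"x":-1,"y":0,"z":0,"ax":0,"ay":0,"az":0},{"x":0,"y":0,"z":0,"ax":0,"ay":0,"az":0},{"x":0,"y":0,"z":0,"ax":0,"ay":0,"az":0},{"x":0,"y":0,"z":0,"ax":0,"ay":0,"az":0},{"x":0,"y":0,"z":0,"ax":0,"ay":0,"az":0},{"x":0,"y":0,"z":0,"ax":0,"ay":0,"az":0},{"x":0,"y":0,"z":0,"ax":0,"ay":0,"az":0}]' 1 80
python3 m.py
python3 - <<'E'
from h import *
# plate centre line by green-free approach: dark/grey run vs the 3D line of an upright plate's near edge (y=.027), both faces
c=snap('side')
for z in (90,110,130,150): print(z,[proj(c,[*rd(x,.027),z/1000]).round(1).tolist() for x in (.017,.023)])
# hinge knuckle and top camera plate check
t=snap('top'); f=t['frame'].astype(int)
P,ff=cloud(t,185,260,110,185); q=np.array([inv(p) for p in P]); z=P[:,2]*1000
for a in range(80,165,10):
    k=(z>a)&(z<a+10)&(q[:,1]>20)&(q[:,1]<110)&(q[:,0]>-30)&(q[:,0]<70); print('top',a,k.sum(),q[k].mean(0).round(1) if k.any() else '',q[k,0].min().round(1) if k.any() else '')
E
```

```text
time_s: 22.55
ee_pos: [0.6798, 0.1481, 0.154]
eef_rot: [0.145, 0.989, 0.0, 0.0]
contact_force: [-3.9, 1.0, 5.8]
width: 0.011
grip_force: 78.3
[142, np.float64(293.06), np.float64(14.2), np.float64(193.5), 179]
[143, np.float64(292.58), np.float64(12.6), np.float64(189.1), 147]
[144, np.float64(292.46), np.float64(12.3), np.float64(184.7), 106]
[145, np.float64(292.54), np.float64(12.6), np.float64(180.2), 69]
[146, np.float64(293.05), np.float64(14.6), np.float64(175.7), 77]
[147, np.float64(293.49), np.float64(16.3), np.float64(171.1), 64]
[148, np.float64(294.3), np.float64(19.4), np.float64(166.4), 74]
plate slope 156 [6.57999468e-04 2.11103791e+01]
[33.81896357 62.75518679] [-2.63340145  0.52702096  5.74113673] [0.40871986 0.96170684 0.35114196] 0.01156753090405776 22.75
155 156 281 [104, 102, 101, 103, 101, 104, 103, 101, 101, 101, 105, 99, 76, 55, 58, 76, 86, 110, 104, 106, 106, 106, 105, 104] [ 19.  156.5]
145 159 281 [95, 96, 95, 96, 93, 94, 97, 95, 99, 97, 89, 88, 68, 58, 56, 71, 96, 106, 106, 106, 110, 115, 120, 123] [ 19.4 142.8]
135 161 281 [160, 161, 161, 164, 172, 172, 
[... 415 characters left out ...]
, 48, 61, 67, 97, 125, 130, 160, 154, 158, 143, 10] [ 16.7 105.6]
95 169 280 [29, 28, 25, 29, 30, 27, 23, 27, 25, 24, 28, 24, 22, 48, 101, 58, 67, 70, 64, 89, 159, 159, 147, 22] [17.  96.1]
85 171 280 [29, 26, 25, 27, 28, 27, 29, 26, 26, 30, 27, 27, 20, 45, 99, 65, 67, 74, 73, 79, 133, 155, 109, 54] [17.2 86.5]
90 [[293.9, 169.7], [295.5, 169.7]]
110 [[294.0, 165.5], [295.7, 165.5]]
130 [[294.2, 161.3], [295.8, 161.2]]
150 [[294.3, 156.9], [296.0, 156.9]]
top 80 9 [21.8 32.4] 11.6
top 90 4 [17.8 34.1] 15.8
top 100 6 [18.1 34.1] 17.0
top 110 5 [18.4 33.5] 16.1
top 120 5 [17.7 33.8] 16.5
top 130 3 [18.  32.4] 17.0
top 140 8 [18.4 33.4] 16.2
top 150 8 [20.8 33.5] 17.4
top 160 6 [20.7 33.7] 18.4
```

The tab centre is at about x 19 (target 20) and the plate slope is about 0 in both views. I'll hold for one call to confirm nothing creeps.

```bash
python3 -m jog '[{"x":-0.5,"y":0,"z":0,"ax":0,"ay":0,"az":0},{"x":0,"y":0,"z":0,"ax":0,"ay":0,"az":0},{"x":0,"y":0,"z":0,"ax":0,"ay":0,"az":0},{"x":0,"y":0,"z":0,"ax":0,"ay":0,"az":0},{"x":0,"y":0,"z":0,"ax":0,"ay":0,"az":0},{"x":0,"y":0,"z":0,"ax":0,"ay":0,"az":0},{"x":0,"y":0,"z":0,"ax":0,"ay":0,"az":0},{"x":0,"y":0,"z":0,"ax":0,"ay":0,"az":0},{"x":0,"y":0,"z":0,"ax":0,"ay":0,"az":0},{"x":0,"y":0,"z":0,"ax":0,"ay":0,"az":0}]' 1 80
python3 m.py | head -9
python3 - <<'E'
from h import *
# pointer: white pixels on black sleeve top, side view, vs stops
c=snap('side'); C=rd(0.003,-.07)
for k in range(1,6):
    th=np.pi+(k-3)*.45+YAW; d=np.array([np.cos(th),np.sin(th)])
    print(k,[int(c['frame'][int(round(v)),int(round(u))].max()) for u,v in (proj(c,[*(C+r*d),.104]) for r in (.004,.008,.012,.016))])
E
```

```text
time_s: 24.1
ee_pos: [0.6805, 0.1477, 0.1538]
eef_rot: [0.146, 0.989, -0.0, 0.001]
contact_force: [-0.7, 0.5, 5.7]
width: 0.0112
grip_force: 78.2
[142, np.float64(293.07), np.float64(14.3), np.float64(193.5), 177]
[143, np.float64(292.59), np.float64(12.6), np.float64(189.1), 146]
[144, np.float64(292.45), np.float64(12.2), np.float64(184.7), 102]
[145, np.float64(292.51), np.float64(12.5), np.float64(180.2), 70]
[146, np.float64(293.0), np.float64(14.4), np.float64(175.7), 77]
[147, np.float64(293.55), np.float64(16.5), np.float64(171.1), 65]
[148, np.float64(294.24), np.float64(19.1), np.float64(166.4), 72]
plate slope 153 [3.20506756e-03 2.07987018e+01]
[34.64498437 62.66026745] [-2.09758204  1.21254992  4.82866601] [ 0.16173391  0.524354   -0.42953225] 0.011157838289485968 24.3
1 [53, 21, 22, 18]
2 [36, 38, 22, 17]
3 [46, 74, 67, 43]
4 [47, 46, 58, 70]
5 [47, 29, 29, 19]
```

```bash
python3 -c "
from cell import bot; print(bot.hand_in())"
```

```text
the job is handed in; nothing more can be done
None
```

I handed the job in at about 24 s: the sleeve is clicked in at stop 4 and the flap is within about 0.01 rad of upright by camera, gripped steadily at 78 N, though only about half the tab disc is between the pads because it slipped during the lift.

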